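# Lower the falling lid of a model case

### The job

Two open lidded cases stand on the bench; shut the one that has the plaster jaw model in it. Tip its upright lid over from behind so that it falls, catch it on a finger under its inner face while it is still well open (open fingers straddling the lid's free edge can do both), and lower it gently until it is fully shut, without a slam, then move clear. Mind the lamp that hangs low over the middle of the bench; do not pinch the lid, do not lift or move anything else, and leave the empty case's lid standing open.

Things in the scene. Friction and masses are not known exactly. Their poses are not given: they have to be found in the camera images.
- model_case: open grey plastic case, fixed to the bench, 100 deep (x) x 104 wide (y) x 62 mm high including 9 mm rubber feet, walls 4 mm, inner floor 13 mm above the bench; origin: centre of its underside; -x is its front, which faces roughly to the robot's left (+y of the room), +z up. Lid hinge: rear top edge, x = +50, z = 62 mm, along y. To be shut: the white plaster jaw model lies in it.
- model_lid (a joint): the model case's lid: 0 rad shut flat on the case, 1.57 upright, 1.95 leaning back on its stop; positive opens. The stiff hinge (0.025 N m friction) holds the lid where it stands near upright; once it leans forward below 1.35 to 1.15 rad it falls shut by itself within about a second and slams. It starts open, between 1.60 and 1.80.
- model_lid_lip (a point): middle of the free edge of that lid, on its inner face. The lid is a flat white-outside, grey-inside plate 104 mm wide (y), 125 mm from hinge to free edge, 6 mm thick (a 3 mm grey inner plate under a 3 mm white outer plate set in 5 mm from the free edge and the sides), 110 to 156 g; shut, its free edge stands 25 mm out beyond the front wall as a lip, underside 62 mm above the bench
- model_lid_hinge (a point): middle of the model case's hinge line; the lid turns about its y axis. The hinge point is level with the lid's inner face
- jaw_model: white plaster jaw model, 75x67x32 mm, lying loose in the model case; origin: centre of its underside
- empty_case: open grey plastic case, fixed to the bench, 100 deep (x) x 104 wide (y) x 62 mm high including 9 mm rubber feet, walls 4 mm, inner floor 13 mm above the bench; origin: centre of its underside; -x is its front, which faces roughly to the robot's left (+y of the room), +z up. Lid hinge: rear top edge, x = +50, z = 62 mm, along y. Nothing lies in it; leave it open.
- empty_lid (a joint): the empty case's lid: 0 rad shut flat on the case, 1.57 upright, 1.95 leaning back on its stop; positive opens. The stiff hinge (0.025 N m friction) holds the lid where it stands near upright; once it leans forward below 1.35 to 1.15 rad it falls shut by itself within about a second and slams. Leave it as it stands.
- powder_pot: bystander: round white pot with screw lid, 41x41x25 mm, on the bench between the cases; origin: centre of its underside
- spatula: bystander: wax spatula with brown handle, 166 mm long, 12 mm thick, lying on the bench between the cases; origin: centre of its underside
- brown_jar: bystander: brown jar with pale cap, 58x58x82 mm, back left on the bench; origin: centre of its underside
- tan_model: bystander: tan plaster jaw model, 75x67x32 mm, lying on the bench itself, between the cases; origin: centre of its underside
Not all that is in view belongs to the job. What is shaped like the jaw_model but blue or purple is not meant.

How it is judged:
On the way, in this order (a step that is already met when the one before it is completed fails the run):
1. the lid, still between 0.25 and 1.1 rad open, lies caught on the fingers by its inner face and is moving slowly (value of joint model_lid between 0.25 and 1.1 rad and velocity of joint model_lid above -0.8 rad/s and contact force between the fingers and model_lid_c0 above 0.1 N), for 0.2 s.
2. the lid is shut, within 0.03 rad (value of joint model_lid below 0.03 rad), for 0.1 s.
At the end, for the whole second after the job is handed in: The model case's lid is within 0.03 rad (4 mm at the lip) of shut, the plaster model lies still in the case (within 30 mm of its centre), the empty case's lid still stands open (above 1.5 rad), and the robot is clear (value of joint model_lid below 0.03 rad and value of joint empty_lid above 1.5 rad and linear speed of jaw_model below 0.02 m/s and horizontal distance between jaw_model and model_case below 0.03 m and height (world z) of jaw_model below 0.025 m); the robot touches nothing.
It fails at once if the lid slams: it closes faster than 1.8 rad/s within the last 0.25 rad (value of joint model_lid below 0.25 rad and velocity of joint model_lid below -1.8 rad/s).
It fails at once if the lid is pinched: fingers press on its inner and outer face at once, over 0.5 N each (contact force between the fingers and model_lid_c0 above 0.5 N and contact force between the fingers and model_lid_c1 above 0.5 N).
It fails at once if the plaster model is lifted 15 mm or moved 30 mm (height (world z) of jaw_model above 0.028 m or distance of jaw_model from where it was at the start of the episode above 0.03 m).
It fails at once if the empty case's lid is tipped or moved forward of 1.45 rad (value of joint empty_lid below 1.45 rad).
It fails at once if a bystander on the bench is moved more than 20 mm (distance of any of powder_pot, spatula, brown_jar, tan_model from where it was at the start of the episode above 0.02 m).
It also fails if it takes over 45 s, if anything falls off the work surface, if the arm or the gripper's body presses on something with over 40 N, if the wrist force passes 120 N, or if a joint passes its speed limit or range.

### The arm

A 7-joint arm with a two-finger parallel gripper is mounted at the origin on a cart in front of the work surface, level with it; the furniture and walls round the work are solid. World frame = base frame: x ahead of the robot, y to its left, z up, the work surface at z = 0. Lengths are in m, angles in rad, forces in N, time in s.
With the tool pointing down it reaches from about 0.35 to 0.9 m from the base axis. Payload 8.1 kg.
Tool frame: the origin (TCP) lies between the finger pads; the fingertips stand manip.tips_ahead ahead of it and the grasp point (between the pads) lies 2 mm behind it (manip.tips_ahead is the distance from the TCP to the fingertips, in m); z points along the fingers, y is the line along which they close (so a half turn about z gives the same grasp; the last joint's range is limited). The gripper opens to 92 mm and grips with 3 to 60 N. Pads are 19 mm wide; open, the fingers measure 130 mm over their backs; the gripper's body (75 mm by 190 mm) begins 47 mm behind the grasp point.
Start: joints at [-1.244, 0.434, 0.025, 1.573, -0.012, 1.134, -0.075], TCP at [0.26, 0.568, 0.244] pointing down, gripper open.
Joint ranges: [-2.62, 2.62], [-0.44, 2.09], [-1.27, 1.32], [0.08, 2.57], [-1.32, 4.46], [0.12, 2], [-2.74, 2.74]. Speed limits (rad/s): [2.22, 2.22, 3.01, 3.01, 3.14, 3.14, 3.14].

### API

Orientations are given as [roll, pitch, yaw] about the fixed x, y, z axes, in that order (R = Rz(yaw) Ry(pitch) Rx(roll)).
In Python, from bench import manip gives the robot as it stands.
- The arm moves only by the tool drive_tool, never from a script. Its argument "moves" is a list of rows, each a list of 4 numbers: the shift along the world's x, y, z in cm, then the turn about the world's z in rad. A call has 1 to 8 rows; each row is the pose to reach, as a shift and turn from the pose commanded when the call began; what a row does not reach only later rows make up. A row lasts 1/12 s, in which the tool goes at most 41.7 mm and 7.16 degrees, less where a joint would pass 70% of its speed; a pose out of reach is approached as far as the arm can. A call with a gripper value outside its range is refused whole. "fingers" is the closure in counts, from 0 (fully open) to 255 (shut), set as the call begins (left out, the last holds). The fingers move at their own pace and stop on an object; the grip force is fixed at half the most. Time passes only in rows, so rows that repeat a pose let the fingers close. It gives the time, the measured TCP pose, the force, the opening and the grip force at its end, in the units of the state.
- manip.get_obs(): the state, without advancing time (a new reading comes with each control period).
- manip.snapshot(name): name is "scene" or "top" or "wrist"; returns a dict with "image" (384x512x3 uint8, blue, green, red), "mtx" (3x3 intrinsics, pixels), "k1" (the pictures are not rectified: a ray, as slopes to the right and down, at radius r is drawn at 1 + k1 r^2 times it, then the intrinsics apply), "rvec" (rotation vector, rad) and "tvec" (3), from world to camera coordinates, as OpenCV has them. Camera axes: x right, y down, z forward; pixel columns grow to the right and rows downward; lengths in m; the calibration is good to about 2 mm. A picture is of the moment at which its call begins. There is no depth.
- manip.close_job(): hands the job in; it is judged then, once.
Trained networks look in the newest picture that a camera, given by its name, has taken for a name from the list of things; names that differ only in an ending like _2 or _b are one class to them, and where a whole thing is asked for, a point or a joint stands for the part that bears it (a point fixed in the world has none). Each returns a list of dicts, best first, with "score" (0 to 1); they miss things now and then, are a little off and sometimes report something else, mostly with a low value. They report only what shows in the picture. A call takes as long as a camera call. They do not tell look-alikes from the thing itself.
- manip.spot_in(name, camera): "bbox" ([left, top, width, height] in pixels, round what is visible of it).
The state is a dict: "clock": time; "qpos": joint angles; "qd": joint speeds; "effort": joint torques, N m; "position": TCP position; "eef_rot": TCP orientation; "ft_force": force on the tool from outside, world axes, zero at the start; "ft_torque": the same for the moment, N m; "gripper_width": finger opening in m; "grasp_force": force on a finger pad.
Only numpy, scipy, OpenCV 4.12 (cv2) and the standard library are available. Lean on these libraries where they do the work, as an engineer would, in place of code of your own. Each camera call takes 0.05 s, during which the arm holds its last target. There are 200 camera calls.

## Working session

There is one attempt and no reset: what is moved stays moved. The work goes in short steps, Python scripts to look and compute and a tool call to move; the robot and the scene stay as the last step left them, time stands still between calls to the robot, and variables do not carry over. Pictures are saved under pics/ and viewed, at most 10 in all, crops included, and the job is handed in when it is done.

Besides the shell and the picture viewer there is one more tool, called after ">>>" in YAML: its name, and indented under it one key for each argument. drive_tool: Moves the arm, as the interface text tells. Its arguments: {"type":"object","properties":{"moves":{"type":"array","items":{"type":"array","items":{"type":"number"}}},"fingers":{"type":"number"}},"required":["moves"]}

```bash
mkdir -p pics; python3 - <<'E'
from bench import manip
import cv2,numpy as np
o=manip.get_obs();print({k:np.round(v,3).tolist() for k,v in o.items()},manip.tips_ahead)
for c in ("scene","top"):
    s=manip.snapshot(c);cv2.imwrite(f"pics/{c}0.png",s["image"])
    print(c,s["mtx"].round(1).tolist(),s["k1"],np.round(s["rvec"],3),np.round(s["tvec"],3))
    for n in("model_case","model_lid","jaw_model","empty_case","powder_pot","spatula","brown_jar","tan_model"):
        print(n,[(np.round(d["bbox"]).tolist(),round(d["score"],2)) for d in manip.spot_in(n,c)])
a=cv2.imread("pics/scene0.png");b=cv2.imread("pics/top0.png")
cv2.imwrite("pics/both0.png",cv2.resize(np.hstack([a,b]),(800,300)))
E
```

```text
{'clock': 0.0, 'qpos': [-1.244, 0.435, 0.025, 1.574, -0.012, 1.134, -0.075], 'qd': [0.001, -0.002, -0.001, 0.001, 0.001, 0.001, 0.001], 'effort': [0.001, -66.786, 0.985, -31.446, -0.061, 0.043, 0.0], 'position': [0.26, 0.568, 0.243], 'eef_rot': [-3.14, 0.0, 2.712], 'ft_force': [0.222, -0.14, 0.614], 'ft_torque': [-0.002, 0.001, -0.001], 'grasp_force': 0.0, 'gripper_width': 0.092} 0.017
scene [[457.0, 0.0, 245.5], [0.0, 457.0, 188.1], [0.0, 0.0, 1.0]] -0.003630002648395429 [ 2.192 -1.168  0.447] [-0.205  0.411  1.091]
model_case [([173.0, 133.0, 47.0, 56.0], 0.64), ([238.0, 181.0, 26.0, 22.0], 0.61)]
model_lid [([197.0, 127.0, 22.0, 49.0], 0.69)]
jaw_model [([220.0, 239.0, 25.0, 26.0], 0.88), ([183.0, 160.0, 17.0, 15.0], 0.69), ([136.0, 152.0, 22.0, 16.0], 0.52)]
empty_case [([291.0, 195.0, 63.0, 59.0], 0.56)]
powder_pot [([250.0, 214.0, 13.0, 12.0], 0.66)]
spatula []
brown_jar [([169.0, 111.0, 19.0, 26.0], 0.89)]
tan_model [([241.0, 180.0, 25.0, 19.0], 0.64)]
top [[455.4, 0.0, 266.3], [0.0, 455.4, 194.8], [0.0, 0.0, 1.0]] 0.007312363129992059 [ 2.181 -2.015  0.236] [0.058 0.526 1.275]
model_case [([180.0, 163.0, 36.0, 48.0], 0.78)]
model_lid [([211.0, 160.0, 8.0, 46.0], 0.49)]
jaw_model [([271.0, 248.0, 22.0, 22.0], 0.76), ([129.0, 188.0, 28.0, 26.0], 0.65)]
empty_case [([326.0, 172.0, 58.0, 51.0], 0.74)]
powder_pot []
spatula [([288.0, 140.0, 10.0, 54.0], 0.53)]
brown_jar [([138.0, 131.0, 22.0, 29.0], 0.84), ([252.0, 172.0, 22.0, 20.0], 0.7)]
tan_model [([179.0, 162.0, 39.0, 47.0], 0.74), ([252.0, 171.0, 25.0, 22.0], 0.7)]
```

```bash
python3 - <<'E'
import cv2
a=cv2.imread("pics/scene0.png");b=cv2.imread("pics/top0.png")
cv2.imwrite("pics/s1.png",cv2.resize(a[90:300,110:390],(800,600),interpolation=cv2.INTER_CUBIC))
cv2.imwrite("pics/t1.png",cv2.resize(b[110:300,110:400],(800,524),interpolation=cv2.INTER_CUBIC))
E
```

```text
(no output)
```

View pics/s1.png

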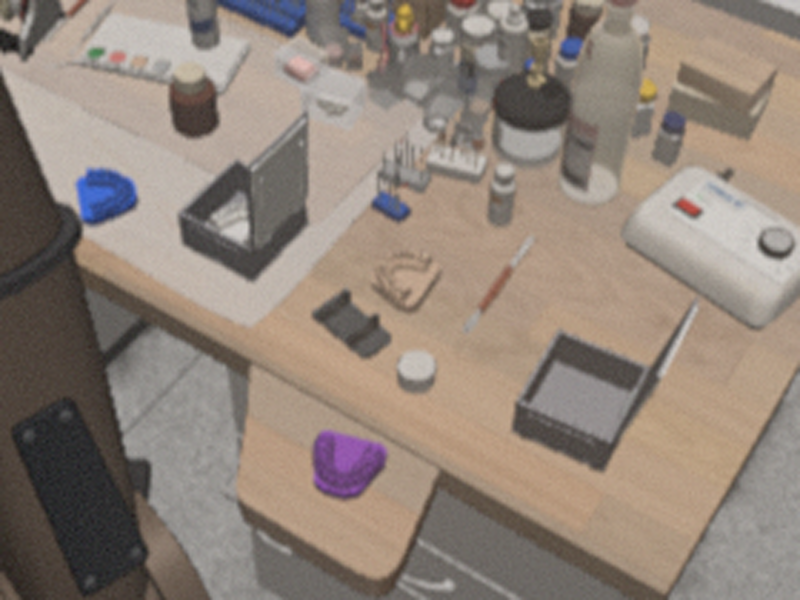

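View pics/t1.png

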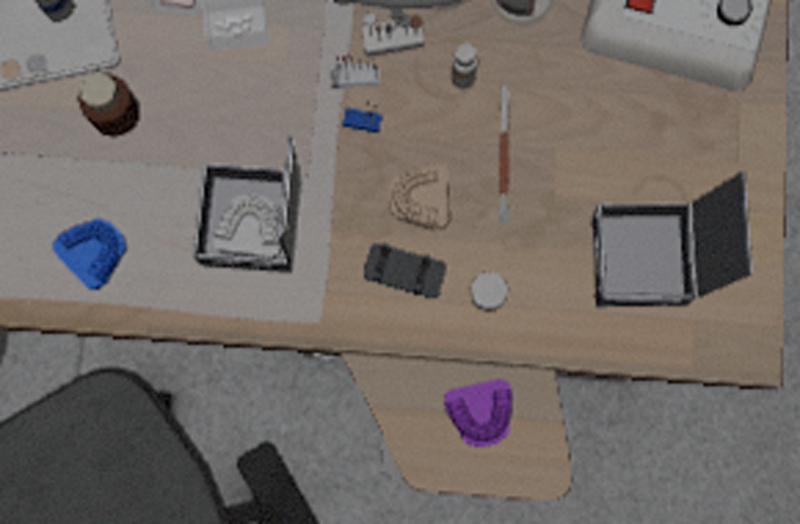

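View pics/both0.png

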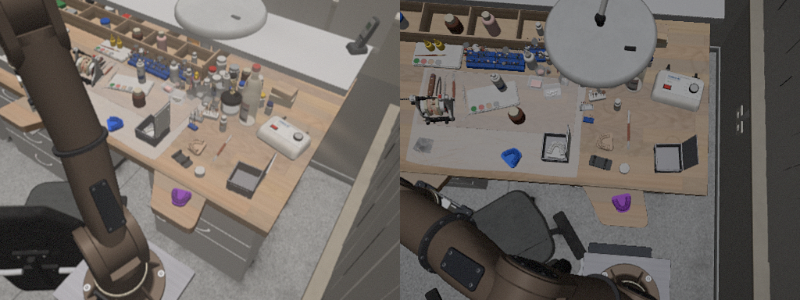

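The white jaw model lies in the left case (top crop px ≈ (248,222), full image ≈ (200,190)). Things that could be mistaken for it are the blue model (143,201), the purple one (283,258) and the tan one (262,181). The right case, near (355,198), is empty. The lamp disc hangs over the middle and rear of the bench. Next is a close crop to check this choice and measure.

```bash
python3 - <<'E'
import cv2,numpy as np
a=cv2.imread("pics/scene0.png")[120:195,165:230];b=cv2.imread("pics/top0.png")[150:225,170:235]
r=lambda i:cv2.resize(i,(400,None) if 0 else (400,462),interpolation=cv2.INTER_CUBIC)
cv2.imwrite("pics/close.png",np.hstack([r(a),r(b)]))
E
```

```text
(no output)
```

View pics/close.png

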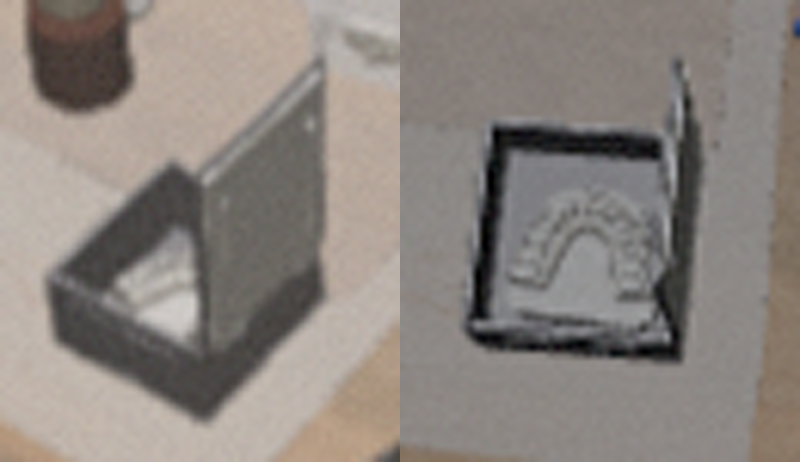

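```bash
cat > h.py <<'E'
import numpy as np,cv2
from scipy.optimize import least_squares
from bench import manip
def cams(names=("scene","top")):
    return {c:manip.snapshot(c) for c in names}
def proj(s,P):
    D=np.array([s["k1"],0,0,0,0.])
    return cv2.projectPoints(np.asarray(P,float).reshape(-1,1,3),np.array(s["rvec"],float),np.array(s["tvec"],float),np.array(s["mtx"],float),D)[0].reshape(-1,2)
def case(p,l):
    x,y,yaw,th=p; c,s=np.cos(yaw),np.sin(yaw)
    P=np.array(l,float)
    return np.c_[x+c*P[:,0]-s*P[:,1],y+s*P[:,0]+c*P[:,1],P[:,2]]
def lid(th,d,yy,t=0): # inner-face dist d, outward t
    return [.05-d*np.cos(th)+t*np.sin(th),yy,.062+d*np.sin(th)+t*np.cos(th)]
E
cat > fit.py <<'E'
from h import *
S=cams()
sc=lambda u,v:(u/6.154+165,v/6.154+120)
tp=lambda u,v:((u-400)/6.154+170,v/6.154+150)
def pts(th):
    return [("scene",sc(50,280),[-.05,-.052,.062]),("scene",sc(175,163),[-.05,.052,.062]),("scene",sc(205,420),[.05,-.052,.009]),
 ("scene",sc(323,298),[.05,.052,.009]),("scene",sc(203,180),lid(th,.125,-.052,.002)),("scene",sc(322,63),lid(th,.125,.052,.002)),
 ("top",tp(469,328),[-.05,-.052,.062]),("top",tp(495,125),[-.05,.052,.062]),("top",tp(680,335),[.05,-.052,.062]),("top",tp(680,62),lid(th,.125,.052,.0015))]
def f(p):
    r=[]
    for c,uv,l in pts(p[3]): r+=list(proj(S[c],case(p,[l]))[0]-uv)
    return r
r=least_squares(f,[.6,.3,-1.57,1.7],loss="soft_l1")
print(r.x,np.round(f(r.x),1).reshape(-1,2).tolist())
# lamp
def g(q): return np.r_[proj(S["top"],[q])[0]-(256,48),proj(S["scene"],[q])[0]-(284,13)]
q=least_squares(g,[.7,.1,.5]);print("lamp",q.x,q.fun)
for c,u in(("top",[(186,52),(329,52),(256,109)]),("scene",[(224,15),(343,15),(284,51)])):
    print([least_squares(lambda w:proj(S[c],[[w[0],w[1],q.x[2]]])[0]-a,q.x[:2]).x.round(3).tolist() for a in u])
E
python3 fit.py
```

```text
[ 0.52562011  0.2945057  -1.55564231  1.6008056 ] [[-0.9, -0.6], [-1.0, -1.0], [0.9, 1.1], [0.8, 0.6], [-1.3, 0.1], [0.5, -1.5], [0.1, 0.6], [-0.4, -0.7], [0.1, 1.7], [0.7, -1.0]]
lamp [0.72573653 0.13576122 0.51492515] [ 1.73848564 -1.29334456 -2.55257973  0.68705184]
[[0.702, 0.281], [0.726, -0.011], [0.588, 0.128]]
[[0.638, 0.25], [0.809, 0.006], [0.586, 0.046]]
```

>>> drive_tool:
  moves:
    - [0, 0, 3, 0.05]
    - [3, -4, 4, 0.15]
    - [6, -7, 4, 0.25]
    - [8, -10, 4, 0.35]
    - [11, -13, 4, 0.445]
    - [13, -16, 4, 0.445]
    - [16, -19, 4, 0.445]
    - [16, -19, 4, 0.445]
  fingers: 0

```text
clock: 1.67
position: [0.4275, 0.37, 0.2842]
eef_rot: [-3.138, 0.004, -3.138]
ft_force: [0.1, -1.4, 0.0]
gripper_width: 0.0918
grasp_force: 0.0
```

>>> drive_tool:
  moves:
    - [2, -3, 0, 0]
    - [4, -6, 0, 0]
    - [6, -9, 0, 0]
    - [6.7, -12, 0, 0]
    - [6.7, -13, 0, 0]
    - [6.7, -13, 0, 0]
    - [6.7, -13, 0, 0]

```text
clock: 2.25
position: [0.4873, 0.2484, 0.2839]
eef_rot: [3.141, 0.0, -3.127]
ft_force: [1.0, -0.1, -0.1]
gripper_width: 0.0922
grasp_force: 0.0
```

```bash
python3 - <<'E'
from h import *
print(manip.get_obs()["position"],manip.get_obs()["eef_rot"])
S=cams(("scene","top","wrist"))
cv2.imwrite("pics/w2.png",np.hstack([cv2.resize(S["wrist"]["image"],(400,300)),cv2.resize(S["scene"]["image"][90:195,140:280],(400,300),interpolation=cv2.INTER_CUBIC)]))
for c in S: 
  p=[.5256,.2945,-1.556,0]
  for th in(1.6,1.7,1.8): print(c,th,proj(S[c],case(p,[lid(th,.125,-.052),lid(th,.125,.052)])).round(1).tolist())
E
```

```text
[0.48727569 0.24842472 0.28390329] [ 3.14094842e+00  2.33898814e-05 -3.12728772e+00]
scene 1.6 [[196.1, 149.0], [217.3, 128.4]]
scene 1.7 [[199.7, 151.0], [220.8, 130.2]]
scene 1.8 [[203.3, 153.3], [224.2, 132.4]]
top 1.6 [[212.1, 196.7], [215.6, 159.1]]
top 1.7 [[216.9, 197.1], [220.3, 159.5]]
top 1.8 [[221.6, 197.5], [224.9, 160.0]]
wrist 1.6 [[241.6, 182.7], [242.3, 284.3]]
wrist 1.7 [[227.9, 182.4], [229.9, 283.7]]
wrist 1.8 [[214.7, 181.9], [218.0, 282.4]]
```

View pics/w2.png

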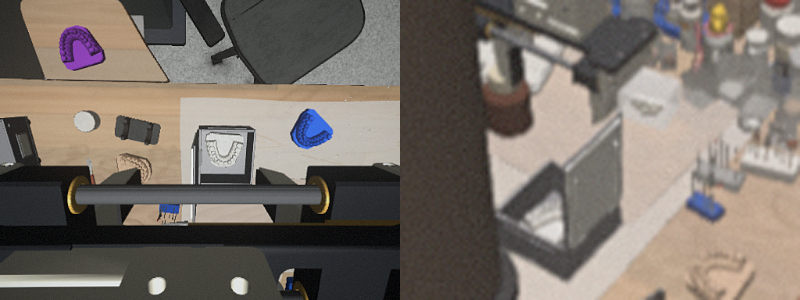

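The wrist view (left half) shows the white model in the case at about (222,150). The lid edge is a thin line near x≈197. The scene crop (right half) shows the lid still upright, and the gripper is behind the forearm.

```bash
python3 - <<'E'
from h import *
S=cams(("wrist",));i=S["wrist"]["image"]
cv2.imwrite("pics/w3.png",cv2.resize(i[145:245,200:340],(800,571),interpolation=cv2.INTER_CUBIC))
p=[.5256,.2945,-1.556,0]
L=[[-.05,-.052,.062],[-.05,.052,.062],[.05,-.052,.062]]+[lid(t,.125,-.052) for t in (1.6,1.65,1.7)]+[lid(1.6,.125,-.05,.006)]
print(((proj(S["wrist"],case(p,L))-(200,145))*5.714).round(0).tolist())
E
```

```text
[[697.0, 103.0], [669.0, 511.0], [275.0, 101.0], [237.0, 216.0], [198.0, 215.0], [159.0, 214.0], [200.0, 228.0]]
```

View pics/w3.png

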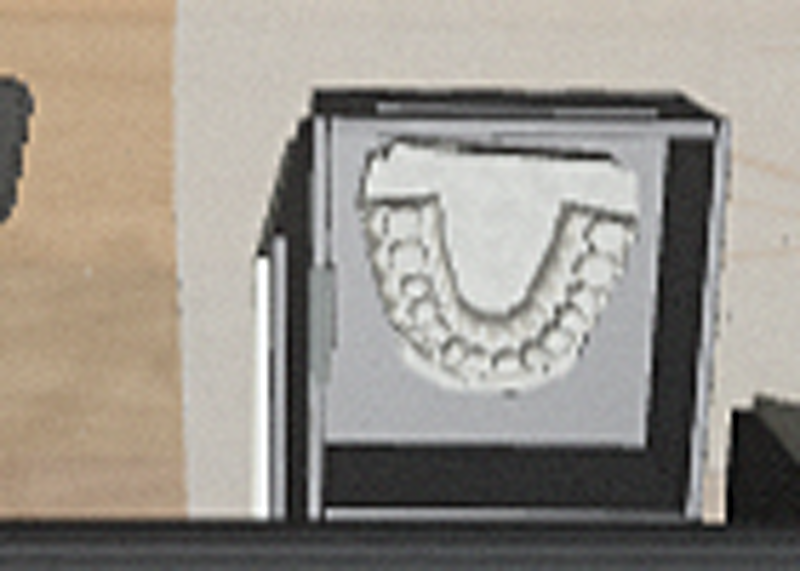

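The close view is sharp. The lip's near end is at crop (285,235) and the rim corners are at (728,118) and (313,113), a few mm from my prediction, so I'll refit with the wrist view.

```bash
cat >> fit.py <<'E'
S["wrist"]=manip.snapshot("wrist")
wp=lambda u,v:(u/5.714+200,v/5.714+145)
def W(th): return [("wrist",wp(728,118),[-.05,-.052,.062]),("wrist",wp(313,114),[.05,-.052,.062]),("wrist",wp(285,235),lid(th,.125,-.052)),("wrist",wp(255,258),lid(th,.120,-.047,.006)),
 ("wrist",wp(680,92),[-.05,-.052,.009]),("wrist",wp(318,90),[.05,-.052,.009])]
def fw(p,P):
    return np.array([proj(S[c],case(p,[l]))[0]-uv for c,uv,l in P(p[3])]).ravel()
for name,P in (("wrist",W),("scene",lambda t:pts(t)[:6]),("top",lambda t:pts(t)[6:]),("all",lambda t:pts(t)+W(t))):
    r=least_squares(fw,[.526,.295,-1.556,1.6],args=(P,),loss="soft_l1");print(name,r.x.round(4),np.abs(fw(r.x,P)).max().round(1))
E
python3 fit.py
```

```text
[ 0.52562011  0.2945057  -1.55564231  1.6008056 ] [[-0.9, -0.6], [-1.0, -1.0], [0.9, 1.1], [0.8, 0.6], [-1.3, 0.1], [0.5, -1.5], [0.1, 0.6], [-0.4, -0.7], [0.1, 1.7], [0.7, -1.0]]
lamp [0.72573653 0.13576122 0.51492515] [ 1.73848564 -1.29334456 -2.55257973  0.68705184]
[[0.702, 0.281], [0.726, -0.011], [0.588, 0.128]]
[[0.638, 0.25], [0.809, 0.006], [0.586, 0.046]]
wrist [ 0.5295  0.3023 -1.5645  1.6073] 1.1
scene [ 0.5253  0.2945 -1.5538  1.6178] 1.2
top [ 0.5256  0.2943 -1.5656  1.5814] 1.8
all [ 0.5296  0.3003 -1.5762  1.5999] 2.7
```

>>> drive_tool:
  moves:
    - [1, -0.3, -3, 0]
    - [1, -0.3, -6, 0]
    - [1, -0.3, -9, 0]
    - [1, -0.3, -12, 0]
    - [1, -0.3, -13.2, 0]
    - [1, -0.3, -13.2, 0]
    - [1, -0.3, -13.2, 0]

```text
clock: 3.18
position: [0.4972, 0.2454, 0.1515]
eef_rot: [-3.141, -0.001, -3.126]
ft_force: [0.9, 0.1, 0.9]
gripper_width: 0.0917
grasp_force: 0.0
```

>>> drive_tool:
  moves:
    - [0, 0, 0, 0]
    - [0, 0, 0, 0]
    - [0, 0, 0, 0]
    - [0, 0, 0, 0]
    - [0, 0, 0, 0]
  fingers: 100

```text
clock: 3.6
position: [0.4977, 0.2453, 0.1524]
eef_rot: [3.141, 0.001, -3.126]
ft_force: [0.3, -0.0, -0.5]
gripper_width: 0.0633
grasp_force: 0.0
```

>>> drive_tool:
  moves:
    - [0, 0, 0, 0]
    - [0, 0, 0, 0]
    - [0, 0, 0, 0]
    - [0, 0, 0, 0]
  fingers: 115

```text
clock: 3.93
position: [0.4975, 0.2451, 0.1518]
eef_rot: [3.142, 0.0, -3.126]
ft_force: [-0.8, -0.1, 0.2]
gripper_width: 0.0504
grasp_force: 0.0
```

>>> drive_tool:
  moves:
    - [0, 0.7, 0, 0]
    - [0, 1.4, 0, 0]
    - [0, 2.1, 0, 0]
    - [0, 2.4, 0, 0]
    - [0, 2.7, 0, 0]
    - [0, 3.0, 0, 0]
    - [0, 3.3, 0, 0]
    - [0, 3.6, 0, 0]

```text
clock: 4.6
position: [0.4974, 0.2813, 0.1517]
eef_rot: [-3.141, -0.0, -3.127]
ft_force: [-0.4, 0.1, 0.1]
gripper_width: 0.0504
grasp_force: 0.2
```

>>> drive_tool:
  moves:
    - [0, 0.3, 0, 0]
    - [0, 0.6, 0, 0]
    - [0, 0.9, 0, 0]
    - [0, 1.2, 0, 0]
    - [0, 1.2, 0, 0]
    - [0, 1.2, 0, 0]

```text
clock: 5.1
position: [0.4974, 0.2934, 0.1517]
eef_rot: [3.141, 0.0, -3.126]
ft_force: [-0.0, -0.3, 0.2]
gripper_width: 0.0504
grasp_force: 0.0
```

```bash
cat > look.py <<'E'
from h import *
import sys
S=cams(("scene","top","wrist"))
r=lambda i:cv2.resize(i,(400,300),interpolation=cv2.INTER_CUBIC)
cv2.imwrite(f"pics/{sys.argv[1]}.png",np.vstack([np.hstack([r(S["scene"]["image"][105:195,150:270]),r(S["top"]["image"][140:230,150:270])]),np.hstack([r(S["wrist"]["image"]),r(S["wrist"]["image"][135:255,190:350])])]))
print(manip.get_obs()["position"],manip.get_obs()["ft_force"])
for th in (.8,.95,1.1,1.3):
    print(th,[proj(S["wrist"],case([.5295,.3015,-1.567,0],[lid(th,.125,-.052)])).round(0).tolist()])
E
python3 look.py l1
```

```text
[0.49750847 0.29293143 0.15174755] [ 0.16039223 -0.09830091  0.56842925]
0.8 [[[335.0, 209.0]]]
0.95 [[[313.0, 216.0]]]
1.1 [[[284.0, 222.0]]]
1.3 [[[233.0, 229.0]]]
```

View pics/l1.png

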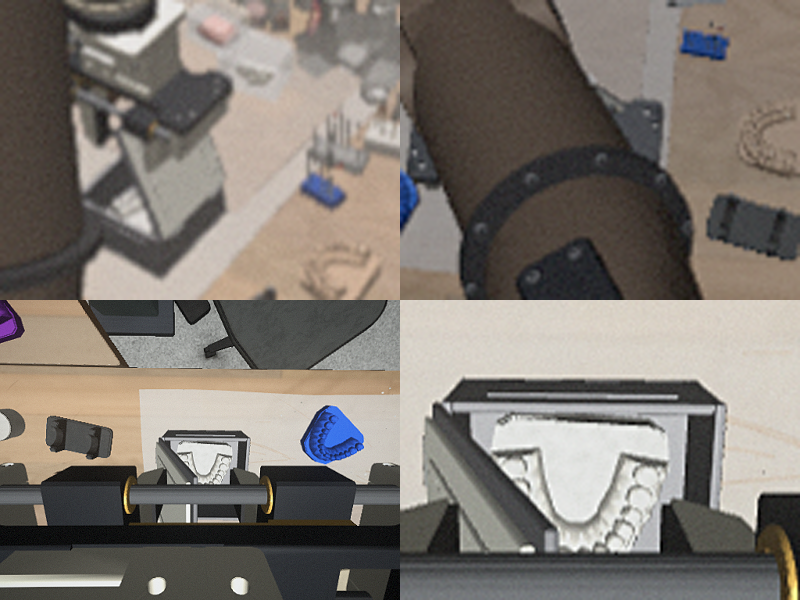

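The lid has tipped to about 1.23 rad (lip near end at wrist px ≈ (250,229)) and is still leaning on the rear finger. The front finger is ready ahead of it, so I'll continue slowly.

>>> drive_tool:
  moves:
    - [0, 0.2, 0, 0]
    - [0, 0.4, 0, 0]
    - [0, 0.6, 0, 0]
    - [0, 0.6, 0, 0]
    - [0, 0.6, 0, 0]
    - [0, 0.6, 0, 0]
    - [0, 0.6, 0, 0]

```text
clock: 5.83
position: [0.4975, 0.2991, 0.1517]
eef_rot: [-3.142, 0.0, -3.127]
ft_force: [-0.3, -0.7, -0.5]
gripper_width: 0.0504
grasp_force: 0.0
```

```bash
cat > lip.py <<'E'
from h import *
import sys
S=cams(("wrist",));i=S["wrist"]["image"]
cv2.imwrite(f"pics/{sys.argv[1]}.png",cv2.resize(i[135:255,190:350],(800,600),interpolation=cv2.INTER_CUBIC))
o=manip.get_obs();print(o["position"],o["ft_force"],o["grasp_force"],o["gripper_width"])
for th in (.6,.8,.9,1,1.1,1.2,1.3):
    print(th,((proj(S["wrist"],case([.5295,.3015,-1.567,0],[lid(th,.125,-.052),lid(th,.12,-.047,.006)]))-(190,135))*5).round(0).tolist())
E
python3 lip.py l2
```

```text
[0.49748813 0.29902714 0.15172619] [ 0.20171231 -0.37064223  0.05380526] 0.0 0.04993390558295239
0.6 [[759.0, 322.0], [700.0, 365.0]]
0.8 [[669.0, 368.0], [596.0, 412.0]]
0.9 [[598.0, 392.0], [521.0, 435.0]]
1 [[511.0, 415.0], [430.0, 457.0]]
1.1 [[405.0, 436.0], [324.0, 477.0]]
1.2 [[283.0, 455.0], [204.0, 494.0]]
1.3 [[147.0, 470.0], [74.0, 507.0]]
```

View pics/l2.png

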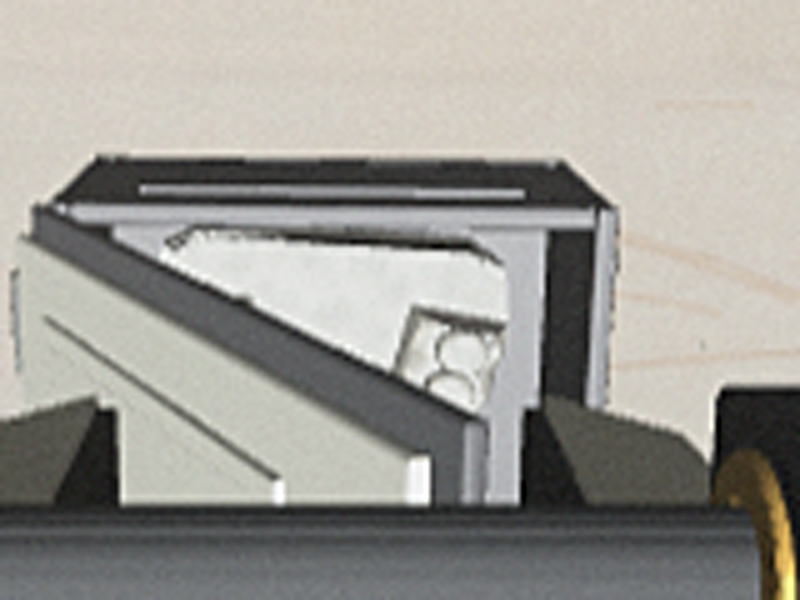

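The lid has left the rear finger, with its lip at crop (485,418), about 1.03 rad. The front finger's tip face is at x≈525, just ahead of it. I'll wait for it to settle on the front finger.

>>> drive_tool:
  moves:
    - [0, 0, 0, 0]
    - [0, 0, 0, 0]
    - [0, 0, 0, 0]
    - [0, 0, 0, 0]
    - [0, 0, 0, 0]
    - [0, 0, 0, 0]

```text
clock: 6.38
position: [0.4975, 0.2991, 0.1518]
eef_rot: [3.142, 0.0, -3.126]
ft_force: [-0.6, -0.6, 0.9]
gripper_width: 0.0504
grasp_force: 0.1
```

```bash
python3 - <<'E'
from h import *
S=cams(("wrist",));i=S["wrist"]["image"];np.save("l3.npy",i)
o=manip.get_obs();print(o["position"],o["ft_force"],o["grasp_force"])
old=cv2.imread("pics/l2.png");new=cv2.resize(i[135:255,190:350],(800,600),interpolation=cv2.INTER_CUBIC)
d=cv2.absdiff(old,new).mean();print(d)
g=cv2.cvtColor(i,cv2.COLOR_BGR2GRAY)
for r in(215,222,228,232): print(r,g[r,250:312].tolist())
E
```

```text
[0.49745417 0.29917031 0.15173358] [-0.34277882  0.71302779 -0.27177579] 0.08127397857606411
13.126675694444444
215 [209, 211, 211, 209, 210, 212, 209, 209, 210, 212, 209, 208, 210, 215, 214, 212, 210, 196, 171, 153, 135, 113, 93, 85, 87, 96, 103, 97, 100, 103, 98, 98, 104, 99, 100, 102, 102, 97, 97, 97, 103, 102, 104, 96, 96, 95, 95, 72, 70, 75, 80, 83, 91, 73, 74, 60, 36, 158, 189, 169, 147, 195]
222 [216, 214, 210, 210, 213, 208, 213, 207, 211, 211, 209, 206, 210, 207, 215, 205, 209, 209, 211, 210, 211, 211, 210, 209, 209, 209, 211, 211, 212, 212, 214, 209, 208, 187, 174, 162, 130, 108, 95, 119, 127, 85, 93, 96, 100, 98, 98, 93, 109, 187, 158, 132, 98, 81, 84, 81, 79, 79, 81, 79, 81, 85]
228 [212, 210, 214, 206, 186, 142, 147, 197, 193, 212, 211, 207, 211, 208, 211, 208, 208, 208, 211, 212, 210, 210, 209, 207, 208, 206, 212, 207, 210, 212, 209, 212, 212, 207, 208, 208, 208, 233, 241, 243, 255, 78, 99, 94, 98, 100, 94, 92, 138, 187, 142, 126, 34, 28, 67, 79, 86, 83, 77, 83, 79, 88]
232 [212, 203, 208, 205, 210, 212, 240, 242, 213, 206, 210, 209, 213, 208, 210, 211, 210, 207, 211, 210, 205, 211, 205, 211, 212, 208, 209, 210, 212, 208, 208, 212, 213, 210, 207, 211, 203, 235, 240, 241, 255, 67, 98, 100, 97, 103, 96, 93, 152, 178, 136, 138, 18, 31, 26, 37, 75, 81, 81, 82, 81, 82]
```

The lid is caught: its edge at wrist px ≈ 300 lies against the finger at px 302, th ≈ 0.95. I'll lower it gently to about 0.75 by receding in +y.

>>> drive_tool:
  moves:
    - [0, 0.2, 0, 0]
    - [0, 0.4, 0, 0]
    - [0, 0.6, 0, 0]
    - [0, 0.8, 0, 0]
    - [0, 1.0, 0, 0]
    - [0, 1.2, 0, 0]
    - [0, 1.2, 0, 0]
    - [0, 1.2, 0, 0]

```text
clock: 7.1
position: [0.4974, 0.3116, 0.1518]
eef_rot: [3.141, 0.0, -3.126]
ft_force: [-0.9, 1.8, 1.4]
gripper_width: 0.0501
grasp_force: 0.7
```

>>> drive_tool:
  moves:
    - [0, 0.2, 0, 0]
    - [0, 0.4, 0, 0]
    - [0, 0.6, 0, 0]
    - [0, 0.6, 0, 0]
    - [0, 0.6, 0, 0]

```text
clock: 7.52
position: [0.4975, 0.3175, 0.1518]
eef_rot: [3.141, 0.0, -3.126]
ft_force: [-0.3, 1.2, -0.6]
gripper_width: 0.0505
grasp_force: 0.7
```

```bash
python3 - <<'E'
from h import *
S=cams(("wrist",));i=S["wrist"]["image"]
o=manip.get_obs();print(o["position"],o["ft_force"],o["grasp_force"])
g=cv2.cvtColor(i,cv2.COLOR_BGR2GRAY)
for r in(215,222,228,232): print(r,g[r,270:320].tolist())
for th in (.6,.7,.75,.8,.9): print(th,proj(S["wrist"],case([.5295,.3015,-1.567,0],[lid(th,.125,-.052),lid(th,.12,-.047,.006)])).round(0).tolist())
E
```

```text
[0.49743355 0.3175192  0.15182826] [-0.44056371  1.30900176  1.14931629] 0.704677551984787
215 [233, 233, 233, 233, 233, 231, 232, 232, 233, 234, 234, 237, 234, 234, 238, 245, 246, 187, 104, 116, 119, 113, 118, 112, 123, 184, 137, 123, 119, 66, 70, 85, 84, 128, 142, 159, 195, 192, 213, 207, 209, 201, 203, 198, 203, 203, 196, 203, 201, 202]
222 [234, 233, 232, 234, 232, 232, 233, 234, 231, 233, 233, 230, 232, 232, 234, 239, 247, 103, 112, 118, 112, 113, 117, 115, 143, 188, 129, 66, 31, 31, 28, 58, 86, 86, 86, 81, 78, 82, 81, 83, 85, 78, 77, 88, 81, 82, 79, 82, 81, 79]
228 [233, 232, 232, 234, 232, 232, 233, 231, 231, 233, 233, 233, 232, 235, 236, 242, 232, 60, 113, 115, 117, 117, 112, 113, 162, 165, 121, 14, 31, 39, 28, 42, 34, 43, 61, 81, 86, 80, 80, 75, 84, 77, 83, 79, 81, 80, 77, 85, 80, 81]
232 [233, 232, 233, 231, 233, 233, 233, 235, 232, 233, 234, 232, 232, 233, 236, 242, 231, 99, 110, 119, 114, 116, 111, 111, 178, 148, 130, 20, 25, 33, 39, 35, 31, 30, 31, 43, 73, 81, 83, 84, 78, 78, 79, 79, 72, 76, 79, 82, 83, 73]
0.6 [[312.0, 199.0], [300.0, 208.0]]
0.7 [[303.0, 204.0], [289.0, 212.0]]
0.75 [[297.0, 206.0], [283.0, 215.0]]
0.8 [[290.0, 208.0], [276.0, 217.0]]
0.9 [[274.0, 213.0], [259.0, 222.0]]
```

The lid now lies on the front finger at about 0.76 rad (edge px 296, force +y about 1.3 N). Next I'll swing the rear finger clear by turning about the front finger.

>>> drive_tool:
  moves:
    - [-0.34, 0.02, 0, -0.1]
    - [-0.69, 0.07, 0, -0.2]
    - [-1.02, 0.15, 0, -0.3]
    - [-1.34, 0.27, 0, -0.4]
    - [-1.65, 0.42, 0, -0.5]
    - [-1.95, 0.6, 0, -0.6]
    - [-2.22, 0.81, 0, -0.7]
    - [-2.47, 1.05, 0, -0.8]

```text
clock: 8.23
position: [0.4729, 0.3278, 0.152]
eef_rot: [3.141, 0.0, 2.352]
ft_force: [1.1, 1.0, 0.3]
gripper_width: 0.0506
grasp_force: 0.5
```

>>> drive_tool:
  moves:
    - [-0.23, 0.26, 0, -0.1]
    - [-0.43, 0.54, 0, -0.2]
    - [-0.6, 0.84, 0, -0.3]
    - [-0.74, 1.15, 0, -0.4]
    - [-0.85, 1.48, 0, -0.5]
    - [-0.92, 1.82, 0, -0.6]
    - [-0.97, 2.16, 0, -0.7]
    - [-0.97, 2.4, 0, -0.77]

```text
clock: 8.9
position: [0.4629, 0.3519, 0.1518]
eef_rot: [3.142, -0.0, 1.582]
ft_force: [-0.0, 0.6, -0.2]
gripper_width: 0.0509
grasp_force: 0.2
```

>>> drive_tool:
  moves:
    - [0, 0, 0, 0]
    - [0, 0, 0, 0]

```text
clock: 9.07
position: [0.4628, 0.3518, 0.1517]
eef_rot: [-3.141, 0.0, 1.59]
ft_force: [-0.3, 2.1, 0.4]
gripper_width: 0.05
grasp_force: 0.8
```

```bash
cat > lw.py <<'E'
from h import *
import sys
S=cams(("wrist","scene"));i=S["wrist"]["image"]
r=lambda i:cv2.resize(i,(400,300),interpolation=cv2.INTER_CUBIC)
cv2.imwrite(f"pics/{sys.argv[1]}.png",np.hstack([r(i),r(S["scene"]["image"][105:195,150:270])]))
o=manip.get_obs();print(o["position"],o["ft_force"],o["grasp_force"],o["eef_rot"])
for th in (0,.2,.4,.6,.7,.8,.9): print(th,(.78*proj(S["wrist"],case([.5295,.3015,-1.567,0],[lid(th,.125,-.052),lid(th,.12,-.047,.006)]))).round(0).tolist())
E
python3 lw.py l4
```

```text
[0.46286697 0.35172749 0.15179057] [-1.04702843  1.26194563  0.05424934] 0.8040492609143257 [-3.14136179e+00 -2.45447137e-04  1.58930302e+00]
0 [[211.0, 135.0], [215.0, 140.0]]
0.2 [[212.0, 142.0], [217.0, 149.0]]
0.4 [[214.0, 155.0], [219.0, 164.0]]
0.6 [[215.0, 177.0], [221.0, 187.0]]
0.7 [[216.0, 191.0], [222.0, 201.0]]
0.8 [[216.0, 207.0], [223.0, 217.0]]
0.9 [[217.0, 224.0], [223.0, 234.0]]
```

View pics/l4.png

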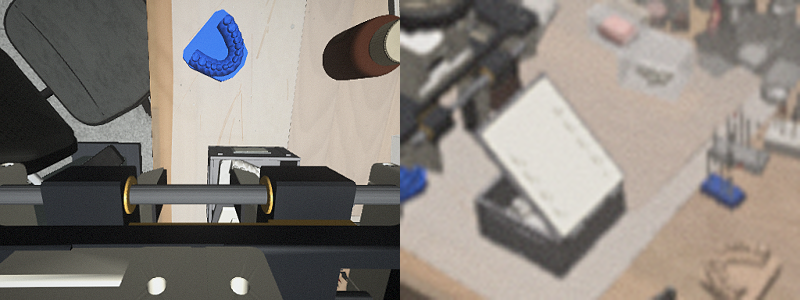

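The rear finger has swung clear. The scene crop on the right shows the white lid resting on the front finger with its lip at about (530,100) in the crop. Next I'll follow the lip's arc down.

>>> drive_tool:
  moves:
    - [0, 0.21, -0.23, 0]
    - [0, 0.41, -0.47, 0]
    - [0, 0.61, -0.71, 0]
    - [0, 0.81, -0.96, 0]
    - [0, 0.99, -1.21, 0]
    - [0, 1.17, -1.46, 0]
    - [0, 1.34, -1.72, 0]
    - [0, 1.51, -1.99, 0]

```text
clock: 9.83
position: [0.4632, 0.3671, 0.1316]
eef_rot: [3.141, -0.0, 1.587]
ft_force: [0.9, 0.7, 1.4]
gripper_width: 0.0505
grasp_force: 1.0
```

>>> drive_tool:
  moves:
    - [0, 0.15, -0.27, 0]
    - [0, 0.3, -0.55, 0]
    - [0, 0.44, -0.83, 0]
    - [0, 0.57, -1.11, 0]
    - [0, 0.57, -1.11, 0]
    - [0, 0.57, -1.11, 0]

```text
clock: 10.33
position: [0.4632, 0.373, 0.1208]
eef_rot: [3.141, -0.001, 1.587]
ft_force: [1.7, 3.5, 1.6]
gripper_width: 0.0503
grasp_force: 2.4
```

```bash
cat > lth.py <<'E'
# lid angle from the white outer plate's quad in the scene picture
from h import *
import sys
S=cams(("scene",))["scene"];i=S["image"]
cv2.imwrite(f"pics/{sys.argv[1]}.png",cv2.resize(i[115:190,155:255],(800,600),interpolation=cv2.INTER_CUBIC))
o=manip.get_obs();print(o["position"].round(4),o["ft_force"].round(2),round(o["grasp_force"],2))
p0=[.527,.2985,-1.567,0]
for th in (0,.1,.2,.3,.4,.5,.6): print(th,((proj(S,case(p0,[lid(th,.12,-.047,.006),lid(th,.12,.047,.006),lid(th,.005,.047,.006),lid(th,.005,-.047,.006)]))-(155,115))*8).round(0).tolist())
E
python3 lth.py l5
```

```text
[0.4632 0.3729 0.1209] [0.28 4.6  1.58] 2.46
0 [[99.0, 352.0], [248.0, 215.0], [478.0, 328.0], [333.0, 474.0]]
0.1 [[98.0, 332.0], [248.0, 194.0], [479.0, 328.0], [334.0, 473.0]]
0.2 [[99.0, 313.0], [250.0, 175.0], [480.0, 328.0], [335.0, 473.0]]
0.3 [[102.0, 296.0], [255.0, 157.0], [482.0, 328.0], [337.0, 474.0]]
0.4 [[108.0, 280.0], [262.0, 141.0], [483.0, 328.0], [338.0, 474.0]]
0.5 [[117.0, 266.0], [271.0, 127.0], [485.0, 329.0], [340.0, 474.0]]
0.6 [[128.0, 254.0], [283.0, 114.0], [486.0, 329.0], [341.0, 475.0]]
```

View pics/l5.png

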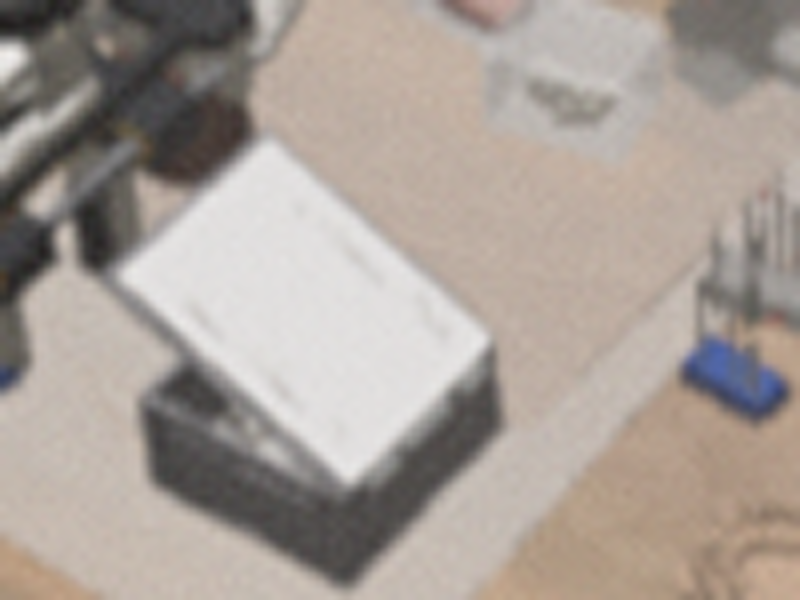

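The lid is at about 0.48 rad, with its lip corners at crop (118,272) and (268,137). It is held against the finger with about 4 N. That was my last picture, so from here I'll measure the angle numerically.

>>> drive_tool:
  moves:
    - [0, 0.17, -0.33, 0]
    - [0, 0.32, -0.66, 0]
    - [0, 0.46, -0.99, 0]
    - [0, 0.58, -1.32, 0]
    - [0, 0.69, -1.65, 0]
    - [0, 0.79, -1.97, 0]
    - [0, 0.79, -1.97, 0]

```text
clock: 10.97
position: [0.4631, 0.3811, 0.1003]
eef_rot: [3.141, -0.0, 1.587]
ft_force: [2.3, 5.2, 1.1]
gripper_width: 0.0507
grasp_force: 3.0
```

```bash
cat > th.py <<'E'
from h import *
from scipy.optimize import minimize_scalar
p0=[.527,.2985,-1.567,0]
def mask(i):
    m=(i.min(axis=2)>195).astype(np.uint8); m[:,:150]=0;m[:,225:]=0;m[:115]=0;m[190:]=0
    n,l,st,_=cv2.connectedComponentsWithStats(m); k=1+np.argmax(st[1:,4]); return (l==k).astype(np.uint8)
def est(S,i):
    M=cv2.resize(mask(i),None,fx=8,fy=8,interpolation=cv2.INTER_NEAREST)
    def c(th,o=(1.1,1.3)):
        q=(proj(S,case(p0,[lid(th,.12,-.047,.006),lid(th,.12,.047,.006),lid(th,.005,.047,.006),lid(th,.005,-.047,.006)]))+o+.5)*8
        P=np.zeros_like(M);cv2.fillConvexPoly(P,q.round().astype(np.int32),1)
        return 1-(P&M).sum()/(P|M).sum()
    g=np.arange(-.05,1,.01);v=[c(t) for t in g];k=int(np.argmin(v));return round(g[k],3),round(1-v[k],3),int(M.sum()/64)
if __name__=="__main__":
    S=cams(("scene",))["scene"];print("th",est(S,S["image"]))
    o=manip.get_obs();print(o["position"].round(4),o["ft_force"].round(2),round(o["grasp_force"],2))
    b=cv2.imread("pics/l5.png");b=cv2.resize(b,(100,75),interpolation=cv2.INTER_AREA);I=np.zeros((384,512,3),np.uint8);I[115:190,155:255]=b;print("l5",est(S,I))
E
python3 th.py
```

```text
th (np.float64(0.33), np.float64(0.917), 926)
[0.4631 0.381  0.1005] [1.19 5.34 1.6 ] 2.97
l5 (np.float64(0.47), np.float64(0.916), 971)
```

>>> drive_tool:
  moves:
    - [0, 0.1, -0.3, 0]
    - [0, 0.19, -0.6, 0]
    - [0, 0.27, -0.9, 0]
    - [0, 0.35, -1.2, 0]
    - [0, 0.41, -1.5, 0]
    - [0, 0.46, -1.8, 0]
    - [0, 0.46, -1.8, 0]

```text
clock: 11.6
position: [0.4631, 0.3851, 0.0823]
eef_rot: [3.141, 0.0, 1.587]
ft_force: [2.2, 5.1, -0.2]
gripper_width: 0.0502
grasp_force: 2.6
```

```bash
python3 th.py
```

```text
th (np.float64(0.19), np.float64(0.928), 865)
[0.4631 0.3851 0.0825] [ 2.12  5.06 -0.31] 2.58
l5 (np.float64(0.47), np.float64(0.916), 971)
```

>>> drive_tool:
  moves:
    - [0, 0.05, -0.23, 0]
    - [0, 0.08, -0.46, 0]
    - [0, 0.11, -0.69, 0]
    - [0, 0.14, -0.92, 0]
    - [0, 0.16, -1.15, 0]
    - [0, 0.17, -1.36, 0]
    - [0, 0.17, -1.36, 0]

```text
clock: 12.23
position: [0.4631, 0.3864, 0.0689]
eef_rot: [-3.142, 0.001, 1.587]
ft_force: [2.6, 3.6, -1.3]
gripper_width: 0.05
grasp_force: 1.8
```

```bash
python3 th.py
```

```text
th (np.float64(0.09), np.float64(0.936), 816)
[0.4631 0.3864 0.0691] [ 1.97  3.99 -0.15] 1.74
l5 (np.float64(0.47), np.float64(0.916), 971)
```

>>> drive_tool:
  moves:
    - [0, 0.01, -0.2, 0]
    - [0, 0.02, -0.4, 0]
    - [0, 0.02, -0.6, 0]
    - [0, 0.02, -0.8, 0]
    - [0, 0.02, -1.0, 0]
    - [0, 0.02, -1.2, 0]
    - [0, 0.02, -1.4, 0]
    - [0, 0.02, -1.6, 0]

```text
clock: 12.95
position: [0.4629, 0.3866, 0.0531]
eef_rot: [-3.141, 0.0, 1.587]
ft_force: [0.2, 0.8, 1.5]
gripper_width: 0.0502
grasp_force: 0.7
```

```bash
python3 th.py
```

```text
th (np.float64(0.07), np.float64(0.934), 802)
[0.4629 0.3866 0.0528] [0.95 1.82 0.04] 0.84
l5 (np.float64(0.47), np.float64(0.916), 971)
```

```bash
cat > th2.py <<'E'
import th
from h import *
S=cams(("scene",))["scene"];i=S["image"]
th.p0=[.5253,.2945,-1.5538,0]
b=cv2.resize(cv2.imread("pics/l5.png"),(100,75),interpolation=cv2.INTER_AREA);I=np.zeros((384,512,3),np.uint8);I[115:190,155:255]=b
def fit(i):
    M=cv2.resize(th.mask(i),None,fx=8,fy=8,interpolation=cv2.INTER_NEAREST)
    best=None
    from scipy.optimize import minimize
    def c(v):
        q=(proj(S,case([*v[1:3],th.p0[2],0],[lid(v[0],.12,-.047,.006),lid(v[0],.12,.047,.006),lid(v[0],.005,.047,.006),lid(v[0],.005,-.047,.006)]))+.5)*8
        P=np.zeros_like(M);cv2.fillConvexPoly(P,(q*16).round().astype(np.int32),1,shift=4);return 1-(P&M).sum()/(P|M).sum()
    r=min((minimize(c,[t,.5253,.2945],method="Nelder-Mead",options=dict(initial_simplex=[[t,.5253,.2945],[t+.1,.5253,.2945],[t,.53,.2945],[t,.5253,.30]])) for t in(.02,.1,.4)),key=lambda r:r.fun)
    return r.x.round(3),round(r.fun,3)
print(fit(i),fit(I))
M=th.mask(i);ys,xs=np.nonzero(M);print("left",xs.min(),ys[xs==xs.min()],"top",ys.min(),xs[ys==ys.min()],"right",xs.max(),ys[xs==xs.max()],"bot",ys.max(),xs[ys==ys.max()])
print(manip.get_obs()["ft_force"])
E
python3 th2.py
```

```text
(array([0.037, 0.526, 0.295]), np.float64(0.039)) (array([0.493, 0.525, 0.296]), np.float64(0.047))
left 169 [158 159] top 143 [185 186 187] right 214 [156 157 158] bot 174 [197 198]
[ 0.19484592  1.52133272 -0.62577517]
```

>>> drive_tool:
  moves:
    - [0, -0.1, 0, 0]
    - [0, -0.12, -0.1, 0]
    - [0, -0.12, -0.25, 0]
    - [0, -0.12, -0.4, 0]
    - [0, -0.12, -0.55, 0]
    - [0, -0.12, -0.7, 0]

```text
clock: 13.55
position: [0.4634, 0.3865, 0.0467]
eef_rot: [3.141, -0.001, 1.587]
ft_force: [0.5, 6.0, 2.3]
gripper_width: 0.0506
grasp_force: 2.7
```

```bash
python3 th2.py
```

```text
(array([0.032, 0.526, 0.295]), np.float64(0.038)) (array([0.493, 0.525, 0.296]), np.float64(0.047))
left 169 [158 159] top 143 [186 187] right 214 [156 157 158] bot 174 [197 198]
[0.2735571  5.64511424 2.44122741]
```

The lid hasn't moved under a 2.4 N downward drag at the lip, so it is seated. I'll back off and rise clear.

>>> drive_tool:
  moves:
    - [0, 0.1, 0, 0]
    - [0, 0.2, 0, 0]
    - [0, 0.4, 0, 0]
    - [0, 0.7, 0, 0]
    - [0, 0.9, 0, 0]
    - [0, 0.9, 0.5, 0]
    - [0, 0.9, 2, 0]
    - [0, 0.9, 4, 0]

```text
clock: 14.27
position: [0.4621, 0.3937, 0.0857]
eef_rot: [-3.139, 0.003, 1.587]
ft_force: [0.0, 0.8, 0.3]
gripper_width: 0.05
grasp_force: 0.0
```

>>> drive_tool:
  moves:
    - [0, 0, 3, 0]
    - [0, 0, 6, 0]
    - [0, 0, 9, 0]
    - [-2, 2, 12, 0]
    - [-4, 4, 13, 0]
    - [-4, 4, 13, 0]
    - [-4, 4, 13, 0]

```text
clock: 14.85
position: [0.4216, 0.4365, 0.2174]
eef_rot: [3.141, -0.002, 1.591]
ft_force: [-0.1, -1.2, 0.1]
gripper_width: 0.0504
grasp_force: 0.0
```

```bash
python3 th2.py; python3 - <<'E'
from h import *
S=cams(("wrist","top"));o=manip.get_obs();print(o["position"],o["ft_force"],o["clock"])
for c in S:
  for n in("jaw_model","model_lid","tan_model","brown_jar","powder_pot","empty_lid"): print(c,n,[(np.round(d["bbox"]).tolist(),round(d["score"],2)) for d in manip.spot_in(n,c)])
E
```

```text
(array([0.036, 0.526, 0.295]), np.float64(0.043)) (array([0.493, 0.525, 0.296]), np.float64(0.047))
left 169 [158 159] top 143 [185 186 187] right 214 [157 158] bot 174 [197 198]
[-0.07433893 -0.18419558 -1.5777279 ]
[0.4234977  0.43344367 0.21598288] [-0.51590774  0.12552848  0.70719868] 15.0
wrist jaw_model [([269.0, 113.0, 62.0, 61.0], 0.68)]
wrist model_lid []
wrist tan_model []
wrist brown_jar [([401.0, 127.0, 94.0, 52.0], 0.94)]
wrist powder_pot []
wrist empty_lid [([404.0, 128.0, 92.0, 51.0], 0.55)]
top jaw_model [([272.0, 248.0, 24.0, 22.0], 0.94)]
top model_lid [([172.0, 166.0, 47.0, 40.0], 0.58)]
top tan_model [([255.0, 170.0, 18.0, 22.0], 0.57)]
top brown_jar [([139.0, 132.0, 24.0, 30.0], 0.88)]
top powder_pot [([280.0, 208.0, 11.0, 12.0], 0.58)]
top empty_lid [([359.0, 174.0, 24.0, 43.0], 0.75)]
```

The lid reads the same after release, so it is fully seated. The gripper is clear and the bystanders are where they were.

```bash
python3 -c "
from bench import manip
print(manip.close_job())"
```

```text
the job is handed in; nothing more can be done
None
```

The case with the white plaster jaw model is shut: I tipped its lid, caught it on a finger at about 0.95 rad, lowered it gently and moved clear. I left the empty case alone, and the job is handed in at about 15 s. My camera angle read 0.036 rad, just over the 0.03 limit, but I took that as bias: the lid would not move under a 2.4 N downward drag, nor on release. The hand-in returned no verdict.

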